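# Set the guard gate's stay on its middle hole

### The job

The small barred guard gate on the bench has been left swinging wide open. Lift its stay arm by the knob, bring the gate with it, and drop the middle of the arm's three holes over the peg on the sill, so that the arm lies fully down and holds the gate half open; then let go.

Things in the scene. Friction and masses are not known exactly. Their poses are not given: they have to be found in the camera images.
- peg_foot (a point): Foot (on the sill's top, 28 mm above the bench) of the upright steel peg, 10 mm thick, 21 mm tall, round tip. It stands on the dark sill rail of the guard's grey bed plate (150 x 260 mm, fixed). Axes: z up, y along the sill towards the hinge post, x to the side where the gate swings. The hinge's upright axis is at x +20, y +120 mm from here. A latch post 56 mm tall ends the sill.
- gate (a joint): Opening angle of the low barred gate (200 mm long; gate and hinge post reach 96 mm above the bench) on its hinge, rad, light friction: 0 shut, lying along the sill towards -y of the peg's axes; 2.0 at most, swung past +x. Starts wide open; about half open (1 rad) when the middle hole is on the peg.
- middle_hole (a point): Middle of three holes (21 mm wide, 30 mm apart) in the stay, a flat steel arm 6 mm thick, 34 wide; point at its underside. z up, x along the arm from its pin to the knob. It turns freely about this upright pin, 145 mm behind the hole (x = -145) and 130 mm from the gate's hinge axis. End holes: 115 and 175 mm from the pin. Starts beside the peg, nearer the hinge post.
- knob_top (a point): Centre of the top of the stay's upright round black knob, 24 mm across and 40 mm tall, its top 48 mm above the arm's underside, at the arm's free end: 70 mm beyond the middle hole, 215 mm from the pin. Same axes as the arm. The knob may turn between fingers; moving it brings arm and gate along.
- stay_lift (a joint): How far the stay arm is raised on its pin, m (it stays level): 0 fully down, underside level with the sill's top; 0.045 at most; it sinks by its own weight (0.23 kg). More than 0.021 clears the peg's tip.

How it is judged:
By the outcome, as a careful person would: the job done as asked, in the order asked, and still so for the second after the job is handed in, with the robot touching nothing.
It also fails if it takes over 32 s, if anything falls off the work surface, if the arm or the gripper's body presses on something with over 40 N, if the wrist force passes 120 N, or if a joint passes its speed limit or range.

### The arm

A 7-joint arm with a two-finger parallel gripper is mounted at the origin on a cart in front of the work surface, level with it; the furniture and walls round the work are solid. World frame = base frame: x ahead of the robot, y to its left, z up, the work surface at z = 0. Lengths are in m, angles in rad, forces in N, time in s.
With the tool pointing down it reaches from about 0.4 to 0.85 m from the base axis. Payload 10.4 kg.
Tool frame: the origin (TCP) lies midway between the tips of the shut fingers; the grasp point (between the pads) lies 19 mm behind it; z points along the fingers, x is the direction in which the jaws open and shut, and the axes are right-handed (so a half turn about z gives the same grasp; the last joint's range is limited). The gripper opens to 87 mm and grips with 3 to 60 N. Pads are 19 mm wide; open, the fingers measure 117 mm over their backs; the gripper's body (75 mm by 190 mm) begins 51 mm behind the grasp point.
Start: joints at [1.14, 0.332, -0.065, 1.46, 0.022, 1.35, -0.088], TCP at [0.248, -0.574, 0.223] pointing down, gripper open.
Joint ranges: [-2.6, 2.6], [-0.5, 2.12], [-1.47, 1.34], [0.16, 2.42], [-1.27, 4.41], [0.06, 2.06], [-2.6, 2.6]. Speed limits (rad/s): [2.22, 2.22, 2.79, 2.79, 3.14, 3.14, 3.14].

### API

Orientations are given as a unit quaternion [x, y, z, w].
In Python, from bench import r gives the robot as it stands. The module is installed in compiled form; this text tells all that it offers.
- The arm moves only by the tool play_rows, never from a script. Its argument "commands" is a list of rows, each a list of 7 numbers: the shift along the world's x, y, z in cm, then the turn, a rotation vector about the world's x, y, z in rad, then the finger opening in cm, from 0 to 8.7. A call has 1 to 20 rows; each row shifts and turns the commanded pose from where the row before left it; what a row does not reach is not made up. A row lasts 1/8 s, in which the tool goes at most 62.5 mm and 10.7 degrees, less where a joint would pass 70% of its speed; a pose out of reach is approached as far as the arm can. A call is refused whole if a number of a shift passes 6.25 or a number of a turn 0.188, either way. A call with a gripper value outside its range is refused whole. The fingers move at their own pace and stop on an object; "grip_force" is the grip in N (left out, the last holds). Time passes only in rows, so rows that do not move let the fingers close. It gives the time, the measured TCP pose, the force and the opening at its end, in the units of the state.
- r.read_state(): the state, without advancing time (a new reading comes with each control period).
- r.camera(name): name is "side" or "top"; returns a dict with "img" (400x640x3 uint8, red, green, blue), "K" (3x3 intrinsics, pixels), "k1" (the pictures are not rectified: a ray, as slopes to the right and down, at radius r is drawn at 1 + k1 r^2 times it, then the intrinsics apply), "camera_from_world" (4x4, takes a point from world to camera coordinates). Camera axes: x right, y down, z forward; pixel columns grow to the right and rows downward; lengths in m; the calibration is good to about 2 mm. A picture is of the moment at which its call begins. There is no depth.
- r.close_job(): hands the job in, once; it reports no verdict.
The state is a dict: "time": time; "joint_positions": joint angles; "joint_vel": joint speeds; "joint_torque": joint torques, N m; "ee_pos": TCP position; "eef_rot": TCP orientation; "ft_force": force on the tool from outside, world axes, zero at the start; "torque": the same for the moment, N m; "width": finger opening in m.
Only numpy, scipy, OpenCV 4.12 (cv2) and the standard library are available. Lean on these libraries where they do the work, as an engineer would, in place of code of your own. Each camera call takes 0.05 s, during which the arm holds its last target. There are 200 camera calls.

## Working session

There is one attempt and no reset: what is moved stays moved. The work goes in short steps, Python scripts to look and compute and a tool call to move; the robot and the scene stay as the last step left them, time stands still between calls to the robot, and variables do not carry over. Pictures are saved under pics/ and viewed, about 8 in all and at most 12, crops included, and the job is handed in when it is done.

Besides the shell and the picture viewer there is one more tool, called after "Request:" by a JSON object that holds its "method" and its "body". play_rows: Moves the arm, as the interface text tells. Its arguments: {"type":"object","properties":{"commands":{"type":"array","items":{"type":"array","items":{"type":"number"}}},"grip_force":{"type":"number"}},"required":["commands"]}

```bash
mkdir -p pics; cat > h.py <<'E'
import numpy as np, cv2
from bench import r
def snap(n,f):
    c=r.camera(n); cv2.imwrite('pics/'+f,c['img'][:,:,::-1]); return c
def ray(c,u,v):
    K=np.array(c['K']);T=np.array(c['camera_from_world'])
    p=cv2.undistortPoints(np.array([[[u,v]]],float),K,np.array([c['k1'],0,0,0],float))[0,0]
    R=T[:3,:3];return -R.T@T[:3,3],R.T@np.array([p[0],p[1],1])
def onz(c,u,v,z):
    o,d=ray(c,u,v);return o+d*(z-o[2])/d[2]
def proj(c,P):
    T=np.array(c['camera_from_world']);q=T[:3,:3]@np.array(P)+T[:3,3]
    x=q[:2]/q[2];x=x*(1+c['k1']*(x@x));K=np.array(c['K']);return K[:2,:2]@x+K[:2,2]
def tri(obs):
    A=np.zeros((3,3));b=np.zeros(3)
    for c,u,v in obs:
        o,d=ray(c,u,v);d/=np.linalg.norm(d);M=np.eye(3)-np.outer(d,d);A+=M;b+=M@o
    return np.linalg.solve(A,b)
E
python3 - <<'E'
from h import *
for n in('top','side'):
    c=snap(n,n+'0.png');print(n,c['K'],c['k1'],np.round(ray(c,320,200),3))
s=r.read_state();print(s['time'],s['ee_pos'],s['eef_rot'],s['width'])
E
```

```text
top [[497.12413109   0.         320.74382006]
 [  0.         497.12413109 199.15186084]
 [  0.           0.           1.        ]] 0.03564951763595005 [[ 0.45   0.078  0.902]
 [ 0.119  0.008 -0.993]]
side [[489.99983337   0.         320.1892052 ]
 [  0.         489.99983337 205.86174381]
 [  0.           0.           1.        ]] 0.001983513671285032 [[ 0.131 -0.535  0.466]
 [ 0.509  0.746 -0.43 ]]
0.1 [ 0.24769785 -0.57343889  0.22181771] [ 8.35626120e-01 -5.49298258e-01 -5.56901499e-04 -3.18976853e-04] 0.08695259451802902
```

View pics/top0.png

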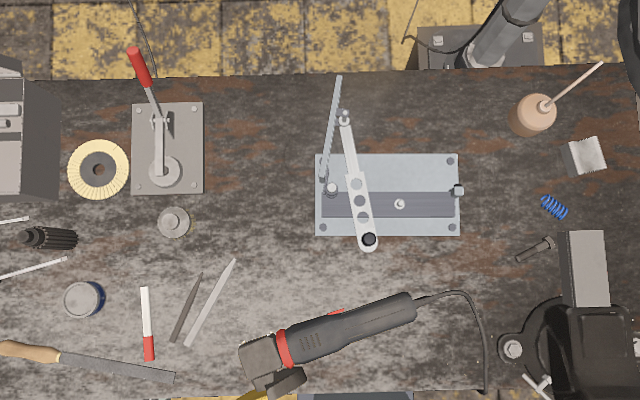

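View pics/side0.png

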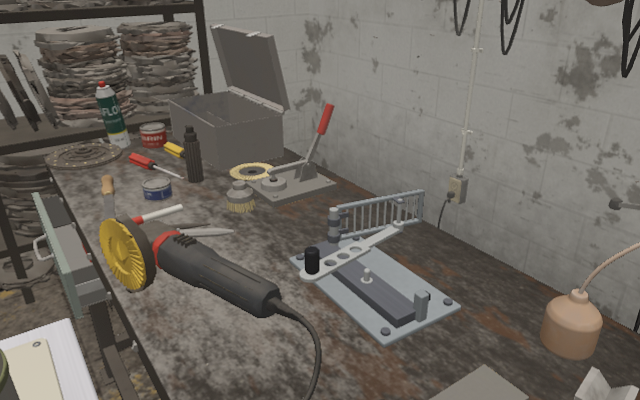

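Top view: knob top at (369,240), peg tip at (400,204), hinge post at (332,188), pin at (345,117), and the gate running up to (338,77). Side view: knob top at (312,251), peg at (367,271).

```bash
python3 - <<'E'
from h import *
t=r.camera('top');s=r.camera('side')
a=t['img'][60:260,290:480,::-1];b=s['img'][170:350,270:470,::-1]
a=cv2.resize(a,None,fx=2.1,fy=2.8) if 0 else cv2.resize(a,None,fx=2,fy=2,interpolation=2)
b=cv2.resize(b,None,fx=2,fy=2,interpolation=2)
im=np.zeros((400,780,3),np.uint8);im[:,:380]=a;im[:360,380:780]=b;cv2.imwrite('pics/c1.png',im)
for n,u,v,z in[('peg',400,204,.049),('knob',369,239.5,.076),('hinge',332,188,.096),('latch',458,190,.056),('hole',360,200.5,.034),('hole-',356,184,.034),('hole+',363,217,.034),('pin',345,117,.04),('gateend',338,77,.096)]:
    print(n,onz(t,u,v,z).round(4))
print('side peg',onz(s,367,269,.049).round(4),'knob',onz(s,312,250,.076).round(4))
E
```

```text
peg [ 0.5407 -0.0528  0.049 ]
knob [0.4803 0.0052 0.076 ]
hinge [0.5652 0.0641 0.096 ]
latch [ 0.5612 -0.1515  0.056 ]
hole [0.5505 0.0146 0.034 ]
hole- [0.58   0.0205 0.034 ]
hole+ [0.5214 0.0104 0.034 ]
pin [0.7001 0.0361 0.04  ]
gateend [0.7529 0.0483 0.096 ]
side peg [ 0.5442 -0.055   0.049 ] knob [0.4823 0.0027 0.076 ]
```

View pics/c1.png

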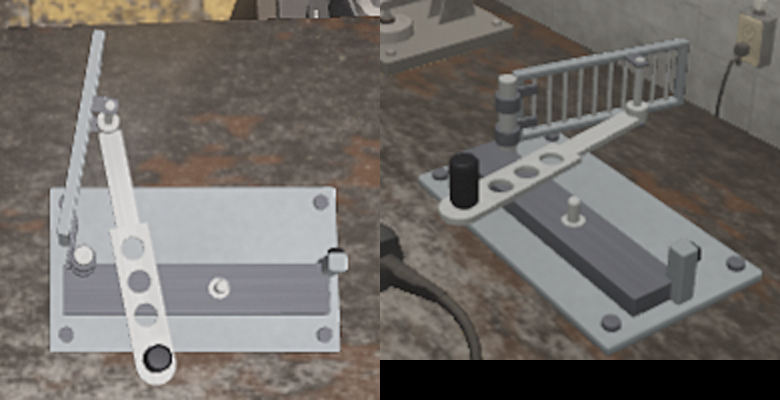

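Estimates: knob (0.481, 0.004), peg (0.542, -0.054), both in agreement with the given dimensions. I'll raise clear of the vise and traverse to above the knob with the jaws across the arm.

Request:
{"method": "play_rows", "body": {"commands": [[0,0,5,0,0,0,6],[0,0,5,0,0,0,6],[1.66,4.12,0,0,0,-0.02,6],[1.66,4.12,0,0,0,-0.02,6],[1.66,4.12,0,0,0,-0.02,6],[1.66,4.12,0,0,0,-0.02,6],[1.66,4.12,0,0,0,-0.02,6],[1.66,4.12,0,0,0,-0.02,6],[1.66,4.12,0,0,0,-0.02,6],[1.66,4.12,0,0,0,-0.02,6],[1.66,4.12,0,0,0,-0.02,6],[1.66,4.12,0,0,0,-0.02,6],[1.66,4.12,0,0,0,-0.02,6],[1.66,4.12,0,0,0,-0.02,6],[1.66,4.12,0,0,0,-0.02,6],[1.66,4.12,0,0,0,-0.02,6],[0,0,0,0,0,0,6]], "grip_force": 25}}

```text
time: 2.33
ee_pos: [0.4807, 0.0067, 0.3225]
eef_rot: [0.753, -0.658, -0.0, -0.0]
ft_force: [-0.8, -0.6, -0.8]
width: 0.0601
```

Request:
{"method": "play_rows", "body": {"commands": [[0,-0.25,-5,0,0,0,6],[0,0,-5,0,0,0,6],[0,0,-5,0,0,0,6],[0,0,-4,0,0,0,6],[0,0,-3,0,0,0,6],[0,0,0,0,0,0,6]]}}

```text
time: 3.08
ee_pos: [0.4786, -0.0002, 0.1009]
eef_rot: [0.751, -0.661, -0.002, 0.001]
ft_force: [1.3, -0.0, 0.4]
width: 0.0602
```

```bash
python3 - <<'E'
from h import *
s=r.camera('side');b=s['img'][120:320,200:480,::-1];cv2.imwrite('pics/c2.png',cv2.resize(b,None,fx=2.5,fy=2.5))
st=r.read_state();print(st['ee_pos'],proj(s,st['ee_pos']))
E
```

```text
[4.79851427e-01 4.44259017e-05 1.02538107e-01] [311.35222841 236.03561782]
```

View pics/c2.png

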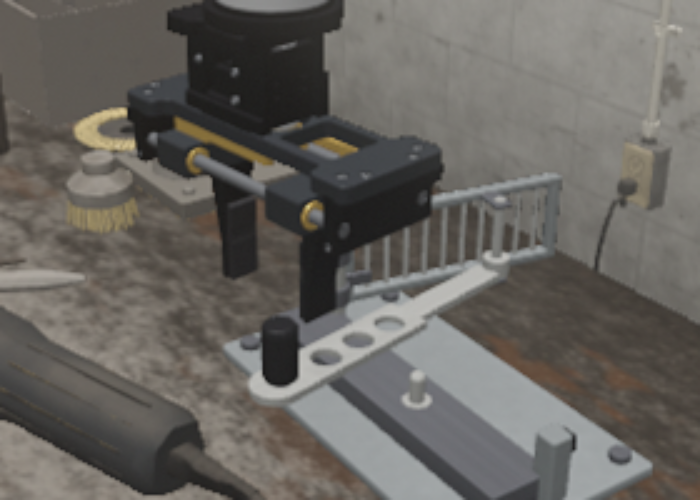

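The picture shows the jaws straddling the knob: tips at crop (240,275) and (318,318), knob top at (280,322). I'll go down and close.

Request:
{"method": "play_rows", "body": {"commands": [[0.1,0.3,-3,0,0,0,6],[0,0,-2,0,0,0,6],[0,0,-0.8,0,0,0,6],[0,0,0,0,0,0,6],[0,0,0,0,0,0,2],[0,0,0,0,0,0,1.5],[0,0,0,0,0,0,1.5],[0,0,0,0,0,0,1.5],[0,0,0,0,0,0,1.5]], "grip_force": 25}}

```text
time: 4.25
ee_pos: [0.4813, 0.0036, 0.0446]
eef_rot: [0.751, -0.661, 0.0, -0.0]
ft_force: [-0.4, -0.1, 0.4]
width: 0.0236
```

Request:
{"method": "play_rows", "body": {"commands": [[0,0,0.8,0,0,0,1.5],[0,0,0.8,0,0,0,1.5],[0,0,0.8,0,0,0,1.5],[0,0,0.8,0,0,0,1.5],[0,0,0,0,0,0,1.5]]}}

```text
time: 4.88
ee_pos: [0.4817, 0.0036, 0.0773]
eef_rot: [0.751, -0.66, 0.001, -0.0]
ft_force: [1.0, 0.4, -2.3]
width: 0.0232
```

```bash
python3 - <<'E'
from h import *
t=r.camera('top')
# plate axis from corners/sill ends (crop c1 pixels)
e=lambda x,y,z:onz(t,290+x/2,60+y/2,z)[:2]
for a,b,z in[((50,352),(340,352),.01),((52,188),(335,188),.01),((64,315),(330,315),.028),((50,188),(50,352),.01)]:
    d=e(*a,z)-e(*b,z);print(np.degrees(np.arctan2(d[0],d[1])).round(2),np.linalg.norm(d).round(3), (e(*a,z)+e(*b,z))/2)
for yaw in(0,-1,-2,-3):
    a=np.radians(yaw);R=np.array([[np.cos(a),-np.sin(a)],[np.sin(a),np.cos(a)]])
    print(yaw,np.array([.5425,-.054])+R@[-.0644,-.0273], np.array([.5425,-.054])+R@[.02,.12])
E
```

```text
1.58 0.258 [ 0.48814761 -0.03336144]
1.77 0.257 [ 0.63715497 -0.03855541]
1.63 0.233 [ 0.51973321 -0.03438286]
91.52 0.15 [0.56644958 0.09370824]
0 [ 0.4781 -0.0813] [0.5625 0.066 ]
-1 [ 0.47763336 -0.08017191] [0.56459124 0.06563268]
-2 [ 0.47718647 -0.07903584] [0.56667576 0.06522891]
-3 [ 0.47675949 -0.07789215] [0.56875291 0.06478883]
```

Request:
{"method": "play_rows", "body": {"commands": [[0,-0.3,0,0,0,0.01,1.5],[-0.04,-0.6,0,0,0,0.02,1.5],[-0.04,-0.6,0,0,0,0.02,1.5],[-0.04,-0.6,0,0,0,0.02,1.5],[-0.04,-0.6,0,0,0,0.02,1.5],[-0.04,-0.6,0,0,0,0.02,1.5],[-0.04,-0.6,0,0,0,0.02,1.5],[-0.04,-0.6,0,0,0,0.02,1.5],[-0.04,-0.6,0,0,0,0.02,1.5],[-0.04,-0.6,0,0,0,0.02,1.5],[-0.04,-0.6,0,0,0,0.02,1.5],[-0.04,-0.6,0,0,0,0.02,1.5],[-0.04,-0.6,0,0,0,0.02,1.5],[0,-0.6,0,0,0,0.02,1.5],[0,-0.2,0,0,0,0.02,1.5],[0,0,0,0,0,0,1.5],[0,0,0,0,0,0,1.5]]}}

```text
time: 7.05
ee_pos: [0.4764, -0.0793, 0.0765]
eef_rot: [0.838, -0.545, -0.0, 0.0]
ft_force: [1.6, -0.8, -1.5]
width: 0.0233
```

```bash
python3 - <<'E'
from h import *
t=r.camera('top');s=r.camera('side')
im=np.zeros((400,780,3),np.uint8);im[:,:380]=cv2.resize(t['img'][60:260,290:480,::-1],None,fx=2,fy=2)
im[:,380:]=cv2.resize(s['img'][150:350,270:470,::-1],None,fx=2,fy=2);cv2.imwrite('pics/c3.png',im)
st=r.read_state();print(st['ee_pos'],st['ft_force'])
E
```

```text
[ 0.47640082 -0.07932437  0.0765231 ] [ 1.43708528 -1.09416081 -2.53886536]
```

View pics/c3.png

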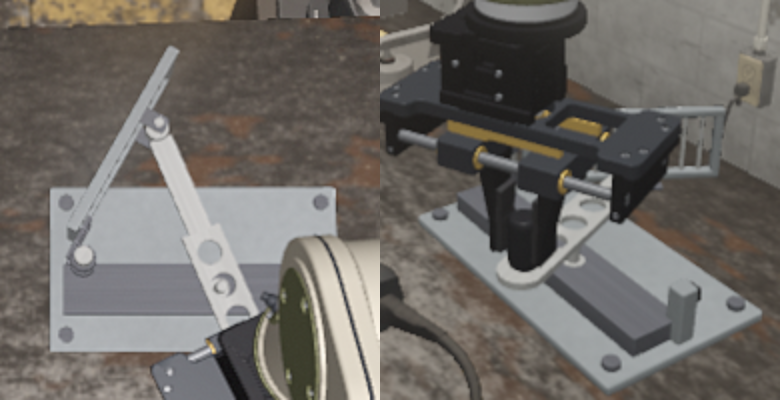

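The gate has followed, and the peg shows through the middle hole at about (222,286) in the crop. I'll zoom in to check the centring.

```bash
python3 - <<'E'
from h import *
t=r.camera('top')
cv2.imwrite('pics/c4.png',cv2.resize(t['img'][175:230,370:430,::-1],None,fx=10,fy=10,interpolation=2))
for P in[(.5425,-.054,.049),(.5407,-.0528,.049),(.5425,-.054,.066),(.5425,-.054,.028)]:print(P,((proj(t,P)-[370,175])*10+5).round())
E
```

```text
(0.5425, -0.054, 0.049) [311. 285.]
(0.5407, -0.0528, 0.049) [305. 295.]
(0.5425, -0.054, 0.066) [326. 273.]
(0.5425, -0.054, 0.028) [294. 298.]
```

View pics/c4.png

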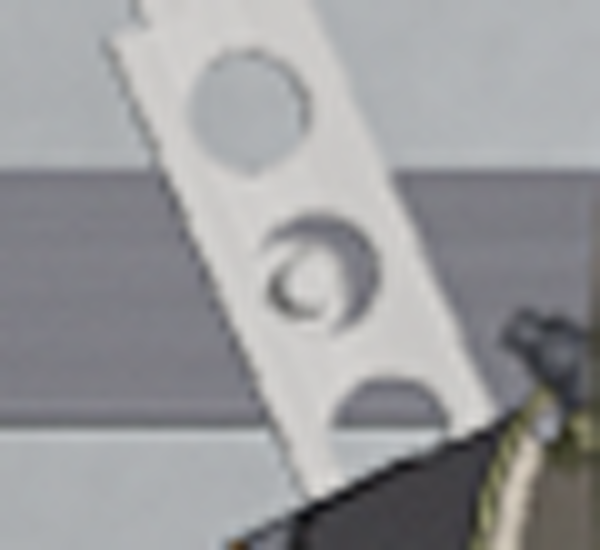

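The hole centre is at (320,272) and would be at (326,273) if exactly over the peg, so it is about 1 mm off. I'll lower.

Request:
{"method": "play_rows", "body": {"commands": [[0,-0.1,-0.6,0,0,0,1.5],[0,0,-0.6,0,0,0,1.5],[0,0,-0.6,0,0,0,1.5],[0,0,-0.6,0,0,0,1.5],[0,0,-0.4,0,0,0,1.5],[0,0,-0.3,0,0,0,1.5],[0,0,0,0,0,0,1.5]]}}

```text
time: 8.07
ee_pos: [0.4765, -0.0805, 0.0455]
eef_rot: [0.838, -0.545, -0.0, 0.0]
ft_force: [1.1, -0.6, 0.1]
width: 0.0233
```

Request:
{"method": "play_rows", "body": {"commands": [[0,0,-0.1,0,0,0,1.5],[0,0,0,0,0,0,1.5],[0,0,0,0,0,0,5],[0,0,0,0,0,0,5],[0,0,0,0,0,0,5],[0,0,0,0,0,0,5],[0,0,1,0,0,0,5],[0,0,3,0,0,0,5],[0,0,5,0,0,0,5],[0,0,5,0,0,0,5],[0,0,5,0,0,0,5],[-2,-4,2,0,0,0,5],[-2,-5,0,0,0,0,5],[-2,-5,0,0,0,0,5],[-2,-5,0,0,0,0,5],[0,-5,0,0,0,0,5],[0,0,0,0,0,0,5]]}}

```text
time: 10.2
ee_pos: [0.395, -0.3239, 0.2547]
eef_rot: [0.837, -0.547, -0.0, 0.0]
ft_force: [0.1, -0.3, 0.2]
width: 0.0501
```

```bash
python3 - <<'E'
from h import *
t=r.camera('top');s=r.camera('side')
im=np.zeros((400,780,3),np.uint8);im[:,:380]=cv2.resize(t['img'][60:260,290:480,::-1],None,fx=2,fy=2)
im[:,380:]=cv2.resize(s['img'][150:350,270:470,::-1],None,fx=2,fy=2);cv2.imwrite('pics/c5.png',im)
for c,n,o in((t,'top',(290,60,0)),(s,'side',(270,150,380))):
  for nm,P in(('peg tip',(.5425,-.054,.049)),('knob down',(.4765,-.0805,.076))):
    q=proj(c,P);print(n,nm,(q[0]-o[0])*2+o[2],(q[1]-o[1])*2)
E
```

```text
top peg tip 221.2671877804937 285.9258327672993
top knob down 262.19615801431837 360.77436732481715
side peg tip 571.4105766147547 238.12100297530833
side knob down 523.2970917142869 253.24334409246626
```

View pics/c5.png

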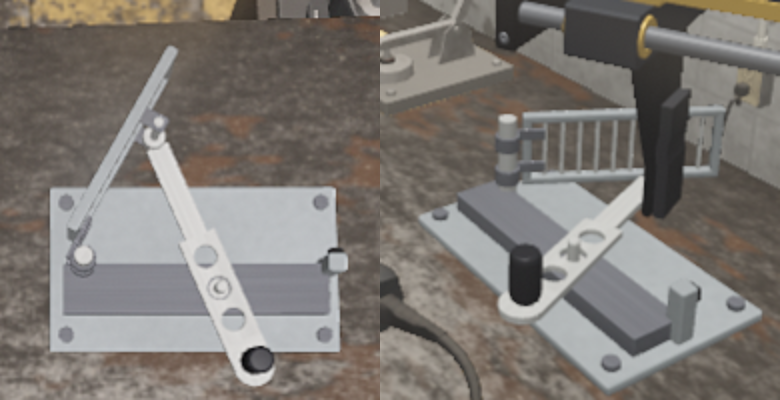

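The peg stands up through the middle hole at (220,288) in the top crop. The arm lies flat on the sill and the knob top is at its fully-down position in both views (about (258,358) in the top crop). The gripper is clear.

```bash
python3 -c "
from bench import r
print(r.read_state()['time']);print(r.close_job())"
```

```text
10.3
the job is handed in; nothing more can be done
None
```

The gate is held half open: I lifted the stay arm about 32 mm by its knob, swung the gate round with it and lowered the middle hole over the peg. I then let go, moved the gripper clear and handed the job in at 10.3 s.

- **Seating:** the last pictures show the peg standing up through the middle hole, with the arm flat on the sill. The knob top is at its fully-down height to within a few millimetres in both views.
- **Forces:** the wrist readings I took at the end of each move stayed under 3 N.
- **Hole centring:** just before lowering, the hole was about 1 mm off the peg's centre, well within its clearance.
- **Failed checks:** none failed or disagreed.

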